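# Plug the test pin, then hold the cover over the instrument

## Robot

A 7-joint arm with a two-finger parallel gripper is mounted at the origin on the work surface. World frame = base frame: x ahead of the robot, y to its left, z up, the work surface at z = 0. Lengths are in m, angles in rad, forces in N, time in s.
With the tool pointing down it reaches from about 0.425 to 0.825 m from the base axis. Payload 3.6 kg.
Tool frame: the origin (TCP) lies midway between the tips of the shut fingers; the grasp point (between the pads) lies 19 mm behind it (manip.grasp_offset is the distance from the TCP to the grasp point, in m); z points along the fingers, y is the line along which they close (so a half turn about z gives the same grasp; the last joint's range is limited). The gripper opens to 85 mm and grips with 20 to 120 N. Pads are 22 mm wide; open, the fingers measure 114 mm over their backs; the gripper's body (76 mm by 85 mm) begins 54 mm behind the grasp point. The pads swing forward as they close: fully open they stand 13 mm farther back than shut.
Start: joints at [-1.298, 0.615, -0.013, 1.423, 0.008, 1.103, -0.04], TCP at [0.191, 0.621, 0.231] pointing down, gripper open.
Joint ranges: [-3.12, 3.12], [-0.3, 2.06], [-1.34, 1.32], [0.26, 2.42], [-1.36, 4.5], [0.01, 1.98], [-2.84, 2.84]. Speed limits (rad/s): [2.79, 2.79, 3.14, 3.14, 3.14, 3.14, 3.14].

## Interface

Orientations are given as a 3x3 rotation matrix whose columns are the frame's x, y, z axes.
In Python, from bench import manip gives the robot as it stands.
- The arm moves only by the tool apply_moves, never from a script. Its argument "moves" is a list of rows, each a list of 7 numbers: the turn, a rotation vector about the tool's x, y, z in degrees, then the shift along the tool's x, y, z in cm, then the opening, from -1 (shut) to 1 (fully open). In form: [[ax, ay, az, tx, ty, tz, claw], ...]. A call has 1 to 5 rows; each row shifts and turns the commanded pose from where the row before left it, along the tool's axes as they then stand; what a row does not reach is not made up. A row lasts 1/12 s, in which the tool goes at most 41.7 mm and 7.16 degrees, less where a joint would pass 70% of its speed; a pose out of reach is approached as far as the arm can. A call is refused whole if a number of a shift passes 4.17 or a number of a turn 7.16, either way. A call with a gripper value outside its range is refused whole. The fingers move at their own pace and stop on an object; "force" is the grip in N (left out, the last holds). Time passes only in rows, so rows that do not move let the fingers close. It gives the time, the measured TCP pose, the force, the opening and the grip force at its end, in the units of the state.
- manip.observe(): the state, without advancing time (a new reading comes with each control period).
- manip.camera(name): name is "side" or "top"; returns the picture (384x512x3 uint8, red, green, blue); there is no depth.
- manip.camera_model(name): a dict with "fovy" (degrees; the focal length in pixels is half the picture's height over the tangent of half this angle, whatever the lens; pixels are square), "cx", "cy" (the principal point, pixels), "dist" ([k1, k2, p1, p2, k3] as OpenCV has them; the pictures are not rectified), "rvec" (rotation vector, rad) and "tvec" (3), from world to camera coordinates, as OpenCV has them. Camera axes: x right, y down, z forward; pixel columns grow to the right and rows downward; lengths in m; the calibration is good to about 2 mm. A picture is of the moment at which its call begins. camera_model takes no time and is no camera call.
- manip.finish_job(): hands the job in; it is judged then, once.
The state is a dict: "time": time; "joints": joint angles; "joint_velocities": joint speeds; "joint_torque": joint torques, N m; "tool_pos": TCP position; "tool_rot": TCP orientation; "force": force on the tool from outside, world axes, zero at the start; "wrist_torque": the same for the moment, N m; "grip_width": finger opening in m; "gripper_force": force on a finger pad.
Only numpy, scipy, OpenCV 4.12 (cv2) and the standard library are available. Lean on these libraries where they do the work, as an engineer would, in place of code of your own. Each camera call takes 0.05 s, during which the arm holds its last target. There are 200 camera calls.

## Task

First plug the slim test pin fully home into the small terminal opening of the instrument base and let go of it, leaving the cover plate lying. Then pick the cover plate up and finish holding it, still and level, hovering about 20 mm above the open bay with its corner holes lined up over the threaded post holes: the program ends while holding. Leave everything else where it is.

Things in the scene. Friction and masses are not known exactly. Their poses are not given: they have to be found in the camera images.
- unit: Grey instrument base, fixed; place and yaw vary. Open bay 110 x 150 x 40 mm (x, y, z), circuit board low inside, four metal corner posts level with the rim, each with a 6 mm threaded hole at x +-46, y +-66 mm. On its +y side a terminal block, x -50..50, y 75..125, top z 30 mm: a small opening at (-25, 100), a 13 mm one at (25, 100). Origin: centre of the bay's underside, on the bench; z up.
- socket (a point): Centre of the mouth of the small terminal opening (8 mm wide, straight down, 22 mm deep, slightly chamfered), in the top face of the terminal block, 30 mm above the bench. Axes as the instrument base.
- pin: Slim loose test pin, about 30 g, upright in a fixed white stand (40 x 40 x 22 mm, 8 mm hole; either of two places). From the tip up: steel shank 6 mm in diameter, 20 mm long; black collar 16 mm in diameter, 20-24 mm; black round grip 12 mm in diameter, 24-62 mm. Origin: centre of the tip, 2 mm above the bench at the start; z up along the pin. Home: collar on the block, tip 20 mm below the mouth.
- fat_pin: A fat pin that is not wanted: same shape and 62 mm length, but grip 22 mm, collar 26 mm and shank 11 mm in diameter, standing in its own like stand 70 to 165 mm from the slim pin. Origin at its tip. To be left alone.
- cover: Loose aluminium plate 110 x 150 x 4 mm (x, y, z), flat on the bench, 0.2-0.36 kg, balanced about its centre. Four 10 mm holes at x +-46, y +-66 mm; half a turn fits as well. Central bridge handle along y: bar 12 mm thick (x), 70 mm long, 31 to 49 mm above the plate's underside, on two legs 10 mm wide at y +-30 mm. Origin: centre of the underside; z up.
- hole_a (a point): Corner hole of the cover at x = +46, y = +66 mm, on the underside. Axes as the cover.
- hole_c (a point): Corner hole of the cover at x = -46, y = -66 mm, on the underside. Axes as the cover.
- thread_a (a point): Threaded hole of the instrument base at x = +46, y = +66 mm, on top of the post, 40 mm above the bench.
- thread_c (a point): Threaded hole of the instrument base at x = -46, y = -66 mm, on top of the post, 40 mm above the bench.
- spool: Solder spool standing upright, 60 mm in diameter, 50 mm high. Bystander. Origin: centre of its underside.
- flux: Small amber bottle with black cap, 28 mm in diameter, 65 mm high. Bystander. Origin: centre of its underside.
- driver: Screwdriver lying on the bench. Bystander. Its x axis runs along it, origin at its underside.
- motor: Small steel motor, 35 mm long and 32 mm high, on a 30 mm blue foot. Bystander. Origin: centre of its underside.
Things that resemble listed ones, but are neither listed nor needed, are in the scene too. What is shaped like the cover but pink is not meant.

How it is judged:
On the way:
1. the slim pin is fully home in the small terminal opening and let go, the cover still lying where it was (z of pin in the frame of socket below -0.016 m and horizontal distance between pin and socket below 0.003 m and angle between pin's own z axis and vertical below 0.15 rad and contact force between the fingers and pin below 0.1 N and distance of cover from where it was at the start of the episode below 0.02 m), for 0.2 s.
At the end, for the whole second after the job is handed in: Slim pin in the small opening (tip 16 mm down or more, within 3 mm, tilt under 0.15 rad). Cover gripped, touching neither base nor pin, still, level within 0.09 rad, underside 8 to 40 mm above the posts, corner holes within 5 mm horizontally of the threaded holes, either way round (z of pin in the frame of socket below -0.016 m and horizontal distance between pin and socket below 0.003 m and angle between pin's own z axis and vertical below 0.15 rad and ((horizontal distance between hole_a and thread_a below 0.005 m and horizontal distance between hole_c and thread_c below 0.005 m) or (horizontal distance between hole_a and thread_c below 0.005 m and horizontal distance between hole_c and thread_a below 0.005 m)) and z of cover in the frame of unit between 0.048 and 0.08 m and angle between cover's own z axis and vertical below 0.09 rad and contact force between the fingers and cover above 1 N and contact force between cover and unit below 0.1 N and contact force between cover and pin below 0.1 N and linear speed of cover below 0.03 m/s); the arm keeps its last pose, push and grip.
It fails at once if the fat pin is moved more than 30 mm (distance of fat_pin from where it was at the start of the episode above 0.03 m).
It fails at once if the solder spool is moved more than 30 mm (distance of spool from where it was at the start of the episode above 0.03 m).
It fails at once if the flux bottle is moved more than 30 mm (distance of flux from where it was at the start of the episode above 0.03 m).
It fails at once if the screwdriver is moved more than 30 mm (distance of driver from where it was at the start of the episode above 0.03 m).
It fails at once if the small motor is moved more than 30 mm (distance of motor from where it was at the start of the episode above 0.03 m).
It also fails if it takes over 67 s, if anything falls off the work surface, if the arm or the gripper's body presses on something with over 40 N, if the wrist force passes 120 N, or if a joint passes its speed limit or range.

## Working session

There is one attempt and no reset: what is moved stays moved. The work goes in short steps, Python scripts to look and compute and a tool call to move; the robot and the scene stay as the last step left them, time stands still between calls to the robot, and variables do not carry over. Pictures are saved under pics/ and viewed, at most 10 in all, crops included, and the job is handed in when it is done.

Besides the shell and the picture viewer there is one more tool, called after ">>>" by a JSON object that holds its "method" and its "body", one argument or row to a line. apply_moves: Moves the arm, as the interface text tells. Its arguments: {"type":"object","properties":{"moves":{"type":"array"},"force":{"type":"number"}},"required":["moves"]}

```bash
mkdir -p pics && cat > h.py <<'E'
import numpy as np, cv2
from bench import manip
def cam(n):
    m=manip.camera_model(n); f=192/np.tan(np.radians(m["fovy"])/2)
    K=np.array([[f,0,m["cx"]],[0,f,m["cy"]],[0,0,1]]); R=cv2.Rodrigues(np.array(m["rvec"],float))[0]
    return K,np.array(m["dist"],float),R,np.array(m["tvec"],float).ravel()
def ray(n,uv):
    K,d,R,t=cam(n); p=cv2.undistortPoints(np.array(uv,float).reshape(-1,1,2),K,d).reshape(-1,2)
    D=np.c_[p,np.ones(len(p))]@R; return -R.T@t,D
def onz(n,uv,z):
    c,D=ray(n,uv); return c+D*((z-c[2])/D[:,2])[:,None]
def proj(n,P):
    K,d,R,t=cam(n); return cv2.projectPoints(np.array(P,float).reshape(-1,3),cv2.Rodrigues(R)[0],t,K,d)[0].reshape(-1,2)
def tri(uvt,uvs):
    A=np.zeros((3,3));b=np.zeros(3)
    for n,uv in(("top",uvt),("side",uvs)):
        c,D=ray(n,[uv]); D=D[0]/np.linalg.norm(D[0]); M=np.eye(3)-np.outer(D,D); A+=M;b+=M@c
    return np.linalg.solve(A,b)
def rgb(f): return cv2.cvtColor(cv2.imread(f),cv2.COLOR_BGR2RGB)
def save(n,f):
    im=manip.camera(n); cv2.imwrite(f,cv2.cvtColor(im,cv2.COLOR_RGB2BGR)); return im
E
python3 - <<'E'
from h import *
for n in("top","side"):
    im=save(n,f"pics/{n}0.png"); c=cam(n); print(n,-c[2].T@c[3],c[2][2],c[0][0,0],c[1])
    cv2.imwrite(f"pics/{n}0b.png",cv2.resize(cv2.cvtColor(im,cv2.COLOR_RGB2BGR),(800,600),interpolation=cv2.INTER_CUBIC))
print(manip.observe(), manip.grasp_offset)
E
```

```text
top [ 0.28967384 -0.01234988  1.50962795] [ 0.13993887  0.01956833 -0.98996676] 480.518026454409 [-0.16168312  0.          0.          0.          0.        ]
side [ 0.21770764 -0.80042441  0.80397441] [ 0.24133316  0.71302375 -0.65829738] 397.5185110729155 [-0.07717232  0.          0.          0.          0.        ]
{'time': 0.1, 'joints': array([-1.29845038,  0.61581789, -0.01261073,  1.4247252 ,  0.00814193,
        1.10339823, -0.0403768 ]), 'joint_velocities': array([ 1.13733619e-03, -1.85891876e-03,  1.77723427e-03, -3.79587377e-03,
       -6.04769246e-05, -1.34186973e-03, -7.69171967e-04]), 'joint_torque': array([ 1.78869956e-03, -4.70384502e+01,  2.60456661e-01, -1.71571022e+01,
        1.00751864e-02,  5.88985291e-03,  2.10870745e-06]), 'tool_pos': array([0.19117414, 0.62054091, 0.23026146]), 'tool_rot': array([[-9.55707176e-01,  2.94318570e-01, -6.10239685e-04],
       [ 2.94319194e-01,  9.55704611e-01, -2.21531296e-03],
       [-6.87988615e-05, -2.29679575e-03, -9.99997360e-01]]), 'force': array([-0.26920005,  0.0886644 ,  0.21814926]), 'wrist_torque': array([-0.02339368,  0.04263927, -0.0345715 ]), 'gripper_force': 0.0, 'grip_width': 0.08522550917078885} 0.0187
```

View pics/top0b.png

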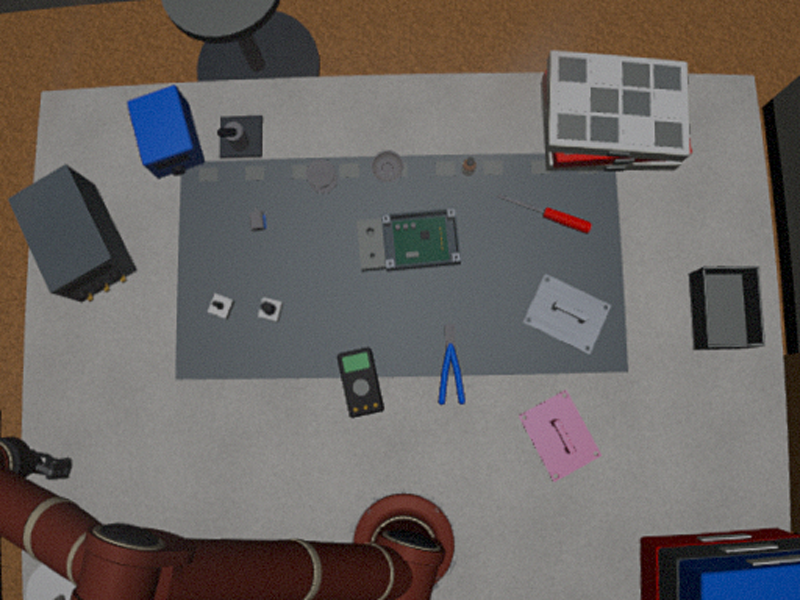

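View pics/side0b.png

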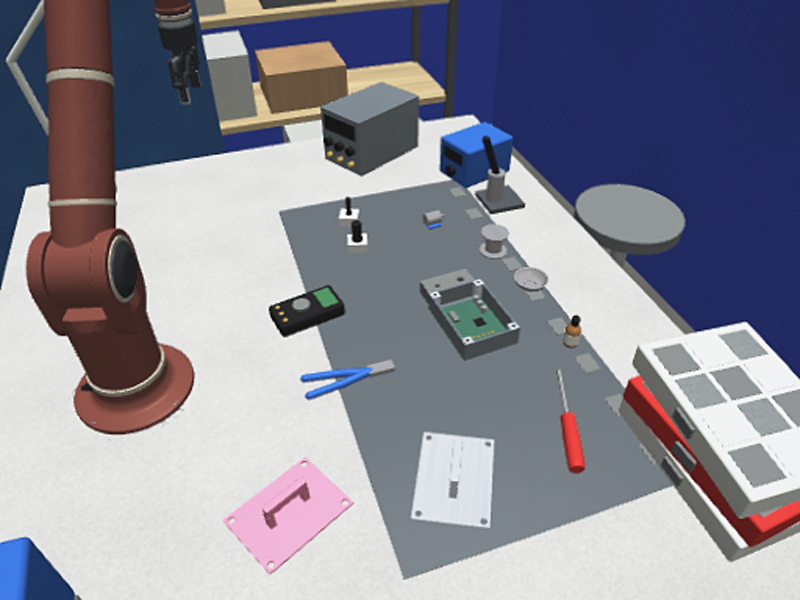

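The top view shows the unit at about (410,240), with its terminal block on the left (+y). The slim pin is at (220,305), the fat pin at (270,309) and the aluminium cover at (567,314), all in 800x600 px. The side view agrees, with the slim pin at (348,210) and the cover at (454,478). Next I'll crop and measure.

```bash
cat > m.py <<'E'
from h import *
T=rgb("pics/top0.png");S=rgb("pics/side0.png")
def crop(im,x,y,w,h): return cv2.resize(im[y:y+h,x:x+w],(400,300),interpolation=cv2.INTER_CUBIC)
o=np.vstack([np.hstack([crop(T,224,125,80,60),crop(T,120,170,80,60)]),np.hstack([crop(S,260,165,80,60),crop(S,200,120,56,42)])])
cv2.imwrite("pics/c1.png",cv2.cvtColor(o,cv2.COLOR_RGB2BGR))
def blobs(im,box,mask,amin=6):
    x,y,w,h=box; m=np.zeros(im.shape[:2],np.uint8); m[y:y+h,x:x+w]=mask[y:y+h,x:x+w]*255
    n,l,s,c=cv2.connectedComponentsWithStats(m)
    return [(s[i,4],c[i].round(2),l==i) for i in range(1,n) if s[i,4]>=amin]
g=lambda im:im.min(2)
for nm,im,boxes in(("top",T,{"unit":(224,125,80,60),"pins":(125,180,65,30),"cover":(330,172,66,58)}),("side",S,{"unit":(262,168,76,64),"pins":(212,120,30,44),"cover":(258,272,64,70)})):
    for k,b in boxes.items():
        x,y,w,h=b; print(nm,k,"pct",np.percentile(g(im)[y:y+h,x:x+w],[5,30,50,70,90,99]))
        th={"unit":150,"pins":150,"cover":135}[k]
        for a,c,mm in blobs(im,b,g(im)>th):
            r=cv2.minAreaRect(np.argwhere(mm)[:,::-1].astype(np.float32)); print("  bright",a,c,cv2.boxPoints(r).round(1).tolist())
        if k!="unit":
          for a,c,mm in blobs(im,b,im.max(2)<60): 
            r=cv2.minAreaRect(np.argwhere(mm)[:,::-1].astype(np.float32));print("  dark",a,c,cv2.boxPoints(r).round(1).tolist())
E
python3 m.py
```

```text
top unit pct [ 41.  70.  93.  96. 102. 114.]
top pins pct [ 72.  86.  89.  91. 127. 163.]
  bright 80 [141.02 195.71] [[133.3000030517578, 198.8000030517578], [137.3000030517578, 188.10000610351562], [147.60000610351562, 192.0], [143.60000610351562, 202.60000610351562]]
  bright 44 [173.25 198.89] [[165.39999389648438, 201.60000610351562], [168.10000610351562, 190.5], [178.89999389648438, 193.1999969482422], [176.1999969482422, 204.3000030517578]]
  dark 19 [139.37 195.  ] [[135.8000030517578, 194.1999969482422], [137.5, 191.6999969482422], [142.60000610351562, 195.10000610351562], [140.89999389648438, 197.60000610351562]]
  dark 47 [171.4  196.94] [[167.0, 194.0], [175.0, 194.0], [175.0, 200.0], [167.0, 200.0]]
top cover pct [ 78.  86.  91. 128. 134. 138.]
  bright 6 [346.17 184.67] [[344.79998779296875, 186.60000610351562], [346.1000061035156, 182.6999969482422], [347.29998779296875, 183.10000610351562], [346.0, 187.0]]
  bright 7 [361.43 196.57] [[360.0, 196.0], [363.0, 196.0], [363.0, 197.0], [360.0, 197.0]]
  bright 8 [346.38 200.38] [[344.6000061035156, 199.1999969482422], [346
[... 1972 characters left out ...]
 139.0], [216.0, 139.0]]
  bright 62 [228.29 153.35] [[222.0, 149.0], [234.0, 149.0], [234.0, 156.0], [222.0, 156.0]]
  dark 26 [222.5  132.04] [[220.60000610351562, 127.19999694824219], [223.0, 126.9000015258789], [224.1999969482422, 136.8000030517578], [221.89999389648438, 137.10000610351562]]
  dark 76 [227.86 147.71] [[224.1999969482422, 141.39999389648438], [229.6999969482422, 140.6999969482422], [231.39999389648438, 153.8000030517578], [225.8000030517578, 154.5]]
side cover pct [116. 124. 219. 222. 225. 229.]
  bright 2727 [290.45 306.93] [[262.20001220703125, 332.1000061035156], [268.8999938964844, 275.1000061035156], [319.6000061035156, 281.1000061035156], [312.8999938964844, 338.0]]
```

View pics/c1.png

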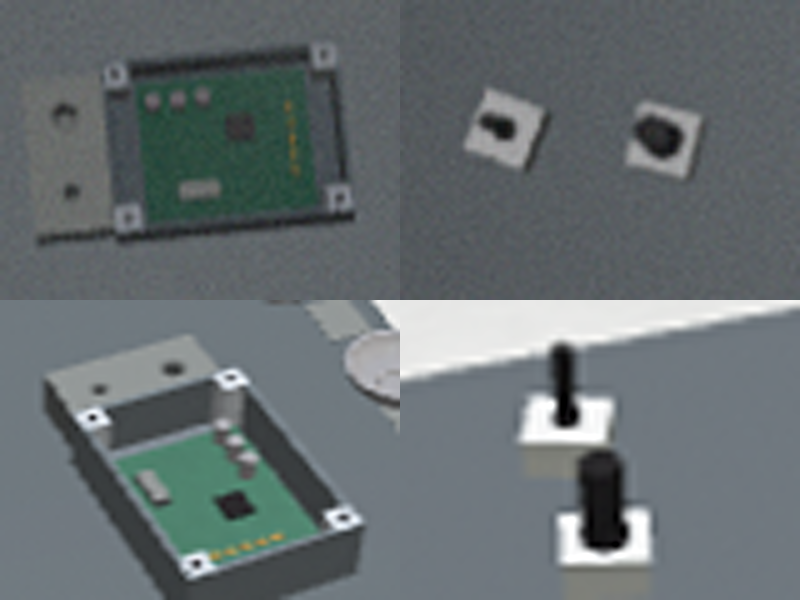

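The crop panels show thread holes, both terminal openings (small at panel px (71,191) top and (99,89) side), and both pins with the slim one at left. I'll refine these by local dark centroids and cast rays to the known heights.

```bash
cat > m2.py <<'E'
from h import *
T=rgb("pics/top0.png");S=rgb("pics/side0.png")
def refine(im,u,v,r=2.5):
    g=im.astype(float).mean(2); yy,xx=np.mgrid[:384,:512]
    for _ in range(4):
        m=(xx-u)**2+(yy-v)**2<=r*r; w=np.where(m,g[m].max()-g,0); w=np.maximum(w-.35*w.max(),0); u=(w*xx).sum()/w.sum(); v=(w*yy).sum()/w.sum()
    return [u,v]
c5=lambda p,ox,oy:(ox+(p[0]+.5)/5-.5,oy+(p[1]+.5)/5-.5)
L=np.array([[46,66],[46,-66],[-46,-66],[-46,66],[-25,100],[25,100]])/1000.; Z=[.04]*4+[.03]*2
def fit(A,B):
    a=A.mean(0);b=B.mean(0);H=(A-a).T@(B-b); th=np.arctan2(H[0,1]-H[1,0],H[0,0]+H[1,1]); R=np.array([[np.cos(th),-np.sin(th)],[np.sin(th),np.cos(th)]])
    return b-R@a,th,((A@R.T+b-R@a-B)*1000).round(1)
W={}
for n,im,pts,o in(("top",T,[(115,74),(323,55),(340,198),(128,217),(71,191),(64,113)],(224,125)),("side",S,[(231,77),(343,217),(197,263),(92,118),(99,89),(172,69)],(260,165))):
    uv=[refine(im,*c5(p,*o)) for p in pts]; P=np.array([onz(n,[q],z)[0,:2] for q,z in zip(uv,Z)]); W[n]=P
    t,th,e=fit(L,P); print("unit",n,t.round(4),np.degrees(th).round(2),e.tolist())
M=(W["top"]+W["side"])/2; t,th,e=fit(L,M); R=np.array([[np.cos(th),-np.sin(th)],[np.sin(th),np.cos(th)]])
print("unit both",t,np.degrees(th),"socket",R@L[4]+t)
# cover holes
for n,im,pts in(("top",T,[(548,280),(609,305),(588,349),(528,319)]),("side",S,[(429,437),(489,442),(487,521),(418,514)])):
    uv=[refine(im,(x+.5)/1.5625-.5,(y+.5)/1.5625-.5,3) for x,y in pts]; P=onz(n,uv,.004)[:,:2]
    d=[np.linalg.norm(P[i]-P[(i+1)%4]) for i in range(4)]; print("cover",n,np.round(uv,1).tolist(),P.round(4).tolist(),np.round(d,4),"c",P.mean(0).round(4))
# pins: stand tops at z=.022; grip tops
for n,im,b in(("top",T,[(130,185,21,20),(162,187,22,20)]),("side",S,[(212,130,20,12),(218,146,20,13)])):
    for (x,y,w,h) in b:
        m=np.zeros(im.shape[:2],np.uint8); m[y:y+h,x:x+w]=(im[y:y+h,x:x+w].min(2)>(115 if n=="top" else 200))
        r=cv2.minAreaRect(np.argwhere(m)[:,::-1].astype(np.float32)); q=onz(n,cv2.boxPoints(r),.022)
        print("stand",n,r[0],q.mean(0).round(4),[np.linalg.norm(q[i]-q[(i+1)%4]).round(4) for i in range(4)])
print("top of slim/fat",tri((136.8,193.5),(221.8,126.5)),tri((169.5,196),(227,142.5)))
for n,im in(("top",T),):
    print(im[188:204,130:150].max(2))
E
python3 m2.py
```

```text
unit top [ 0.6046 -0.0447] 3.97 [[-1.6, 7.8], [1.5, -10.7], [0.6, 1.5], [1.1, 0.9], [0.2, 0.5], [-1.9, -0.0]]
unit side [ 0.6063 -0.0413] 4.93 [[-5.7, -9.1], [1.4, 1.1], [1.6, -0.1], [0.6, -0.1], [1.1, 3.7], [1.0, 4.5]]
unit both [ 0.60542408 -0.04303028] 4.4586339647005175 socket [0.5727258 0.0547236]
cover top [[349.9, 178.4], [391.5, 194.3], [376.5, 222.8], [337.4, 204.1]] [[0.5206, -0.302], [0.4672, -0.4338], [0.3777, -0.3809], [0.4395, -0.2588]] [0.1422 0.104  0.1369 0.092 ] c [ 0.4513 -0.3439]
cover side [[274.0, 279.6], [312.0, 283.8], [309.2, 333.3], [267.2, 328.1]] [[0.439, -0.2587], [0.5215, -0.3003], [0.4619, -0.4182], [0.3795, -0.3761]] [0.0924 0.1322 0.0925 0.1317] c [ 0.4505 -0.3383]
stand top (140.34483337402344, 195.13792419433594) [0.477  0.3629 0.022 ] [np.float64(0.0411), np.float64(0.04), np.float64(0.041), np.float64(0.0399)]
stand top (171.91177368164062, 197.3529510498047) [0.4682 0.2617 0.022 ] [np.float64(0.0405), np.float64(0.0404), np.float64(0.0404), np.float64(0.0403)]
stand side (223.0, 136.5) [0.4773 0.3634 0.022 ] [np.float64(0.043), np.float64(0.032),
[... 942 characters left out ...]
 164 140
   62  70]
 [ 95  92  91 106 151 160 150 137  95  39  23  28  52 129 164 163 158  99
   61  82]
 [ 96  93  91 127 157 166 161 164 148  77  47  44  86 153 164 161 141  64
   62  93]
 [ 94  96 104 148 160 166 159 165 162 142 140 139 143 163 164 159  95  56
   83 100]
 [ 94  94 106 148 159 162 161 163 164 164 163 160 163 161 167 157  72  64
   94  97]
 [ 93  96  92 106 116 128 146 159 161 163 166 162 156 158 166 134  60  74
  101  93]
 [ 95  91  94  94 103  99 105 113 113 144 163 163 163 166 155 102  55  79
   93  96]
 [101  95  94  90  92  88  90  87  93 113 130 149 166 165 141  65  65  95
  102  95]
 [ 88  95  94  95  98  90  91  94  88  93  99 109 118 125 106  57  80  96
   97  96]]
```

Both views agree to about 1 mm: slim pin at (0.477, 0.3635) and cover centre at (0.4505, -0.338), with its long axis at 63° azimuth. The heights and sizes also fit. Now I'll move above the slim pin.

>>> {"method": "apply_moves", "body": {
  "moves": [
    [0, 0, 0, -3.5, -1.6, 0.7, 1],
    [0, 0, 0, -3.5, -1.6, 0.7, 1],
    [0, 0, 0, -3.5, -1.6, 0.7, 1],
    [0, 0, 0, -3.5, -1.6, 0.7, 1],
    [0, 0, 0, -3.5, -1.6, 0.7, 1]
  ],
  "force": 40
}}

```text
time: 0.52
tool_pos: [0.3359, 0.4916, 0.1956]
tool_rot: [[-0.956, 0.294, -0.0], [0.294, 0.956, -0.001], [0.0, -0.001, -1.0]]
force: [-0.6, 0.4, -0.5]
grip_width: 0.0856
gripper_force: 0.0
```

>>> {"method": "apply_moves", "body": {
  "moves": [
    [0, 0, 0, -3.5, -1.6, 0.7, 1],
    [0, 0, 0, -3.5, -1.6, 0.7, 1],
    [0, 0, 0, -3.5, -1.6, 0.7, 1],
    [0, 0, 0, -3.5, -1.6, 0.7, 1],
    [0, 0, 0, -3.4, -1.6, 0.7, 1]
  ]
}}

```text
time: 0.93
tool_pos: [0.4789, 0.3638, 0.1606]
tool_rot: [[-0.956, 0.295, -0.001], [0.295, 0.956, -0.001], [0.0, -0.001, -1.0]]
force: [0.8, 0.9, 0.1]
grip_width: 0.0856
gripper_force: 0.0
```

>>> {"method": "apply_moves", "body": {
  "moves": [
    [0, 0, 6.84, 0, 0, 0, 1],
    [0, 0, 6.84, 0, 0, 0, 1],
    [0, 0, 6.84, 0, 0, 0, 1],
    [0, 0, 6.84, 0, 0, 0, 1],
    [0, 0, 6.84, 0, 0, 0, 1]
  ]
}}

```text
time: 1.35
tool_pos: [0.4775, 0.3652, 0.1607]
tool_rot: [[-0.62, 0.784, -0.001], [0.784, 0.62, -0.001], [0.0, -0.001, -1.0]]
force: [-0.9, -0.7, 0.1]
grip_width: 0.0853
gripper_force: 0.0
```

>>> {"method": "apply_moves", "body": {
  "moves": [
    [0, 0, 6.84, 0, 0, 0, 1],
    [0, 0, 6.84, 0, 0, 0, 1],
    [0, 0, 6.84, 0, 0, 0, 1],
    [0, 0, 6.84, 0, 0, 0, 1],
    [0, 0, 6.84, 0, 0, 0, 1]
  ]
}}

```text
time: 1.77
tool_pos: [0.4773, 0.3654, 0.1608]
tool_rot: [[-0.072, 0.997, -0.001], [0.997, 0.072, -0.001], [-0.001, -0.001, -1.0]]
force: [0.6, -0.3, 0.0]
grip_width: 0.0854
gripper_force: 0.0
```

>>> {"method": "apply_moves", "body": {
  "moves": [
    [0, 0, 0, -0.2, 0, 3.3, 1],
    [0, 0, 0, 0, 0, 3.3, 1],
    [0, 0, 0, 0, 0, 3.2, 1],
    [0, 0, 0, 0, 0, 3.2, 1],
    [0, 0, 0, 0, 0, 0, 1]
  ]
}}

```text
time: 2.18
tool_pos: [0.4732, 0.3608, 0.0248]
tool_rot: [[-0.078, 0.997, -0.012], [0.997, 0.078, -0.008], [-0.007, -0.012, -1.0]]
force: [-1.1, -0.3, -1.2]
grip_width: 0.0855
gripper_force: 0.0
```

```bash
python3 - <<'E'
from h import *
T=save("top","pics/t1.png");S=save("side","pics/s1.png")
o=np.hstack([cv2.resize(T[165:225,115:195],(400,300)),cv2.resize(S[105:165,190:270],(400,300))])
cv2.imwrite("pics/c2.png",cv2.cvtColor(o,cv2.COLOR_RGB2BGR))
import re
src=open("m2.py").read().split("# cover holes")[0]
src=src.replace("refine(im,*c5(p,*o))","refine(im,*c5(p,*o),1.8)"); exec(src)
k=[2,3,4,5]; 
for n,k in(("top",[2,3,4,5]),("side",[1,2,3,4,5])): print(n,fit(L[k],W[n][k]))
print(manip.observe()["tool_pos"])
E
```

```text
unit top [ 0.6046 -0.045 ] 3.99 [[0.6, -0.3], [-0.1, -0.6], [0.3, 0.5], [1.3, 0.6], [0.1, 0.0], [-2.1, -0.1]]
unit side [ 0.6049 -0.0439] 4.64 [[-0.5, -1.1], [-0.1, -0.1], [0.1, -0.9], [-0.4, -1.1], [0.2, 1.3], [0.7, 2.0]]
unit both [ 0.60473962 -0.044458  ] 4.317216547141591 socket [0.57228272 0.0533763 ]
top (array([ 0.60449306, -0.04537978]), np.float64(0.06542713889370846), array([[-0.1,  0.3],
       [ 1.5,  0.4],
       [ 0.5, -0.2],
       [-1.8, -0.5]]))
side (array([ 0.60475892, -0.04411545]), np.float64(0.08010196493915775), array([[-0.3, -0.4],
       [-0.1, -1.1],
       [-0.4, -1.3],
       [ 0.2,  1.1],
       [ 0.7,  1.7]]))
[0.47729385 0.36305763 0.03051592]
```

View pics/c2.png

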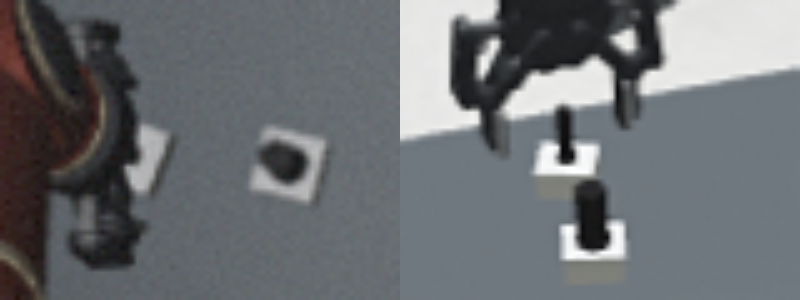

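The fingers straddle the slim pin in the side view (pin at panel (565,135), between fingertips at 495 and 628), and the fat pin is clear. Now I'll close the gripper.

>>> {"method": "apply_moves", "body": {
  "moves": [
    [0, 0, 0, 0, 0, 0, -1],
    [0, 0, 0, 0, 0, 0, -1],
    [0, 0, 0, 0, 0, 0, -1],
    [0, 0, 0, 0, 0, 0, -1],
    [0, 0, 0, 0, 0, 0, -1]
  ],
  "force": 40
}}

```text
time: 2.7
tool_pos: [0.4784, 0.3639, 0.0325]
tool_rot: [[-0.078, 0.997, 0.001], [0.997, 0.078, 0.001], [0.001, 0.002, -1.0]]
force: [-0.2, -0.2, -0.6]
grip_width: 0.0259
gripper_force: 0.0
```

>>> {"method": "apply_moves", "body": {
  "moves": [
    [0, 0, 0, 0, 0, 0, -1],
    [0, 0, 0, 0, 0, 0, -1],
    [0, 0, 0, 0, 0, 0, -1],
    [0, 0, 0, 0, 0, 0, -1],
    [0, 0, 0, 0, 0, 0, -1]
  ]
}}

```text
time: 3.12
tool_pos: [0.4781, 0.3638, 0.032]
tool_rot: [[-0.078, 0.997, 0.0], [0.997, 0.078, 0.001], [0.001, 0.0, -1.0]]
force: [-1.6, -0.6, 6.0]
grip_width: 0.0105
gripper_force: 39.0
```

>>> {"method": "apply_moves", "body": {
  "moves": [
    [0, 0, 0, 0, 0, -1.0, -1],
    [0, 0, 0, 0, 0, -3, -1],
    [0, 0, 0, 0, 0, -3, -1],
    [0, 0, 0, 0, 0, -3, -1],
    [0, 0, 0, 0, 0, -1, -1]
  ]
}}

```text
time: 3.53
tool_pos: [0.4803, 0.3646, 0.146]
tool_rot: [[-0.078, 0.997, 0.007], [0.997, 0.078, 0.005], [0.004, 0.007, -1.0]]
force: [0.8, 1.1, 0.2]
grip_width: 0.011
gripper_force: 39.5
```

>>> {"method": "apply_moves", "body": {
  "moves": [
    [0, 0, 0, -3, 0.7, 0, -1],
    [0, 0, 0, -3.5, 0.7, 0, -1],
    [0, 0, 0, -3.5, 0.7, 0, -1],
    [0, 0, 0, -3.5, 0.7, 0, -1],
    [0, 0, 0, -3.5, 0.7, 0, -1]
  ]
}}

```text
time: 3.95
tool_pos: [0.5258, 0.1951, 0.1409]
tool_rot: [[-0.079, 0.997, -0.001], [0.997, 0.079, -0.001], [-0.0, -0.001, -1.0]]
force: [0.2, -0.2, -0.1]
grip_width: 0.0106
gripper_force: 39.5
```

>>> {"method": "apply_moves", "body": {
  "moves": [
    [0, 0, 0, -3.5, 0.7, 0, -1],
    [0, 0, 0, -3.5, 0.7, 0, -1],
    [0, 0, 0, -3.5, 0.7, 0, -1],
    [0, 0, 0, -3, 0.7, 0, -1],
    [0, 0, 0, -1.2, 0.7, 0, -1]
  ]
}}

```text
time: 4.37
tool_pos: [0.5725, 0.0459, 0.1412]
tool_rot: [[-0.07, 0.998, -0.001], [0.998, 0.07, -0.004], [-0.004, -0.001, -1.0]]
force: [0.5, -1.3, -0.4]
grip_width: 0.0108
gripper_force: 39.5
```

>>> {"method": "apply_moves", "body": {
  "moves": [
    [0, 0, 0, 0, 0, 3, -1],
    [0, 0, 0, 0, 0, 1.0, -1],
    [0, 0, 0, 0, 0, 0, -1],
    [0, 0, 0, 0, 0, 0, -1],
    [0, 0, 0, 0, 0, 0, -1]
  ]
}}

```text
time: 4.78
tool_pos: [0.5726, 0.0544, 0.1018]
tool_rot: [[-0.08, 0.997, 0.0], [0.997, 0.08, 0.001], [0.001, 0.0, -1.0]]
force: [-0.8, -0.2, -0.7]
grip_width: 0.0106
gripper_force: 39.5
```

```bash
python3 - <<'E'
from h import *
T=save("top","pics/t2.png");S=save("side","pics/s2.png")
b=np.array(proj("side",[.5723,.0534,.05])[0]).astype(int)-[28,21]; t=np.array(proj("top",[.5723,.0534,.05])[0]).astype(int)-[28,21]
print(b,t)
o=np.hstack([cv2.resize(T[t[1]:t[1]+42,t[0]:t[0]+56],(400,300),interpolation=cv2.INTER_CUBIC),cv2.resize(S[b[1]:b[1]+42,b[0]:b[0]+56],(400,300),interpolation=cv2.INTER_CUBIC)])
cv2.imwrite("pics/c3.png",cv2.cvtColor(o,cv2.COLOR_RGB2BGR))
s=manip.observe();print(s["tool_pos"],s["tool_rot"],s["gripper_force"],s["grip_width"])
p=s["tool_pos"]
for z in(-.03,-.01): print(proj("side",[p[0],p[1],p[2]+z]))
E
```

```text
[251 156] [209 140]
[0.57302345 0.05400999 0.10229134] [[-7.97497966e-02  9.96813406e-01  1.73331639e-03]
 [ 9.96814861e-01  7.97491114e-02  4.61019992e-04]
 [ 3.21320467e-04  1.76456179e-03 -9.99998392e-01]] 39.54495012760162 0.010092303599281946
[[280.12592456 171.14571686]]
[[280.34692717 165.78846619]]
```

View pics/c3.png

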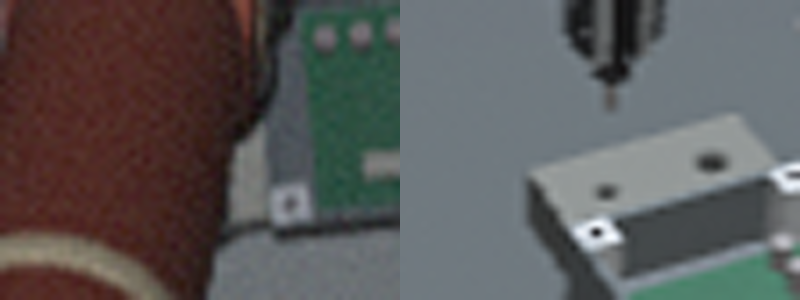

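Side view: the pin tip is at px (280.1,170.7), against a prediction of (280.1,171.1), and the small opening is at (279.4,182.4). I'll check where the lowered tip would land against where the hole is.

```bash
python3 - <<'E'
from h import *
src=open("m2.py").read().split("# cover holes")[0].replace("refine(im,*c5(p,*o))","refine(im,*c5(p,*o),1.8)").replace("print(","(lambda *a:0)(")
exec(src)
print("sock top/side meas",W["top"][4],W["side"][4])
S2=rgb("pics/s2.png")
q=refine(S2,279.4,182.4,1.8); print(q,onz("side",[q],.03))
p=manip.observe()["tool_pos"];print(p,proj("side",[p[0],p[1],.03]))
E
```

```text
sock top/side meas [0.57255107 0.0529666 ] [0.57166923 0.05242406]
[np.float64(279.44287494806815), np.float64(182.51308683007895)] [[0.57165424 0.05238749 0.03      ]]
[0.57302345 0.05400999 0.10229134] [[279.67253812 182.09304211]]
```

>>> {"method": "apply_moves", "body": {
  "moves": [
    [0, 0, 0, -0.12, -0.07, 1.5, -1],
    [0, 0, 0, 0, 0, 1.5, -1],
    [0, 0, 0, 0, 0, 0.6, -1],
    [0, 0, 0, 0, 0, 0, -1],
    [0, 0, 0, 0, 0, 0, -1]
  ]
}}

```text
time: 5.3
tool_pos: [0.5721, 0.052, 0.0658]
tool_rot: [[-0.079, 0.997, 0.0], [0.997, 0.079, 0.0], [0.0, 0.0, -1.0]]
force: [0.0, 1.1, 1.0]
grip_width: 0.0108
gripper_force: 39.5
```

>>> {"method": "apply_moves", "body": {
  "moves": [
    [0, 0, 0, 0, 0, 0.2, -1],
    [0, 0, 0, 0, 0, 0.2, -1],
    [0, 0, 0, 0, 0, 0.2, -1],
    [0, 0, 0, 0, 0, 0, -1],
    [0, 0, 0, 0, 0, 0, -1]
  ]
}}

```text
time: 5.72
tool_pos: [0.5719, 0.0517, 0.0594]
tool_rot: [[-0.078, 0.997, -0.0], [0.997, 0.078, -0.0], [0.0, -0.0, -1.0]]
force: [-0.5, 0.2, -0.1]
grip_width: 0.0105
gripper_force: 39.5
```

>>> {"method": "apply_moves", "body": {
  "moves": [
    [0, 0, 0, 0.05, 0, 0.2, -1],
    [0, 0, 0, 0, 0, 0.2, -1],
    [0, 0, 0, 0, 0, 0, -1]
  ]
}}

```text
time: 5.97
tool_pos: [0.5717, 0.0524, 0.0549]
tool_rot: [[-0.078, 0.997, -0.0], [0.997, 0.078, 0.0], [0.0, -0.0, -1.0]]
force: [-0.3, 0.3, -1.1]
grip_width: 0.011
gripper_force: 39.5
```

>>> {"method": "apply_moves", "body": {
  "moves": [
    [0, 0, 0, 0, 0, 0.3, -1],
    [0, 0, 0, 0, 0, 0.3, -1],
    [0, 0, 0, 0, 0, 0, -1]
  ]
}}

```text
time: 6.22
tool_pos: [0.5716, 0.0524, 0.0487]
tool_rot: [[-0.078, 0.997, -0.001], [0.997, 0.078, 0.0], [0.0, -0.001, -1.0]]
force: [-0.4, -0.6, -0.4]
grip_width: 0.0108
gripper_force: 39.5
```

>>> {"method": "apply_moves", "body": {
  "moves": [
    [0, 0, 0, 0, 0, 0.3, -1],
    [0, 0, 0, 0, 0, 0.2, -1],
    [0, 0, 0, 0, 0, 0, -1],
    [0, 0, 0, 0, 0, 0, -1]
  ]
}}

```text
time: 6.55
tool_pos: [0.5717, 0.0524, 0.0441]
tool_rot: [[-0.078, 0.997, -0.0], [0.997, 0.078, 0.0], [0.0, -0.0, -1.0]]
force: [-0.4, 1.0, -0.3]
grip_width: 0.0106
gripper_force: 39.5
```

>>> {"method": "apply_moves", "body": {
  "moves": [
    [0, 0, 0, 0, 0, 0.2, -1],
    [0, 0, 0, 0, 0, 0.1, -1],
    [0, 0, 0, 0, 0, 0, -1],
    [0, 0, 0, 0, 0, 0, -1]
  ]
}}

```text
time: 6.88
tool_pos: [0.5718, 0.0523, 0.0412]
tool_rot: [[-0.078, 0.997, -0.0], [0.997, 0.078, 0.0], [0.0, -0.0, -1.0]]
force: [0.9, 0.6, -0.6]
grip_width: 0.0108
gripper_force: 39.6
```

>>> {"method": "apply_moves", "body": {
  "moves": [
    [0, 0, 0, 0, 0, 0.1, -1],
    [0, 0, 0, 0, 0, 0.05, -1],
    [0, 0, 0, 0, 0, 0, -1]
  ]
}}

```text
time: 7.13
tool_pos: [0.5719, 0.0523, 0.04]
tool_rot: [[-0.078, 0.997, 0.0], [0.997, 0.078, 0.0], [0.0, 0.0, -1.0]]
force: [0.2, 1.1, 0.7]
grip_width: 0.0112
gripper_force: 39.8
```

>>> {"method": "apply_moves", "body": {
  "moves": [
    [0, 0, 0, 0, 0, 0.1, -1],
    [0, 0, 0, 0, 0, 0, -1],
    [0, 0, 0, 0, 0, 0, -1]
  ]
}}

```text
time: 7.38
tool_pos: [0.5719, 0.0523, 0.04]
tool_rot: [[-0.078, 0.997, 0.0], [0.997, 0.078, 0.0], [0.0, 0.0, -1.0]]
force: [-2.7, 0.3, 7.7]
grip_width: 0.0107
gripper_force: 40.5
```

The collar is seated: 7.7 N up, and the height has stopped falling. I'll open the fingers, retreat straight up and look.

>>> {"method": "apply_moves", "body": {
  "moves": [
    [0, 0, 0, 0, 0, 0, -0.2],
    [0, 0, 0, 0, 0, 0, 0.2],
    [0, 0, 0, 0, 0, 0, 0.5],
    [0, 0, 0, 0, 0, 0, 0.5],
    [0, 0, 0, 0, 0, 0, 0.5]
  ]
}}

```text
time: 7.8
tool_pos: [0.5717, 0.0521, 0.0385]
tool_rot: [[-0.078, 0.997, -0.0], [0.997, 0.078, -0.0], [-0.0, -0.001, -1.0]]
force: [0.4, 0.0, 0.1]
grip_width: 0.0643
gripper_force: 0.0
```

>>> {"method": "apply_moves", "body": {
  "moves": [
    [0, 0, 0, 0, 0, -1, 0.5],
    [0, 0, 0, 0, 0, -3, 0.5],
    [0, 0, 0, 0, 0, -4, 0.5],
    [0, 0, 0, 0, 0, -4, 0.5],
    [0, 0, 0, 0, 0, -1, 0.5]
  ]
}}

```text
time: 8.22
tool_pos: [0.5757, 0.0518, 0.1759]
tool_rot: [[-0.078, 0.997, 0.012], [0.997, 0.078, 0.001], [-0.0, 0.012, -1.0]]
force: [0.8, -1.4, 0.4]
grip_width: 0.0642
gripper_force: 0.0
```

```bash
python3 - <<'E'
from h import *
S=save("side","pics/s3.png")
b=[251,146]
o=cv2.resize(S[b[1]:b[1]+60,b[0]:b[0]+80],(640,480),interpolation=cv2.INTER_CUBIC)
cv2.imwrite("pics/c4.png",cv2.cvtColor(o,cv2.COLOR_RGB2BGR))
s=manip.observe();print(s["tool_pos"],s["grip_width"],s["joints"])
print([((q-b+.5)*8).round() for q in proj("side",[[.572,.0525,.072],[.572,.0525,.034]])])
E
```

```text
[0.57559515 0.05198037 0.17549783] 0.06428356304557313 [-0.32314727  0.57183608  0.30732827  1.72709582 -0.21757954  0.86346505
  0.15611858]
[array([236., 209.]), array([233., 288.])]
```

View pics/c4.png

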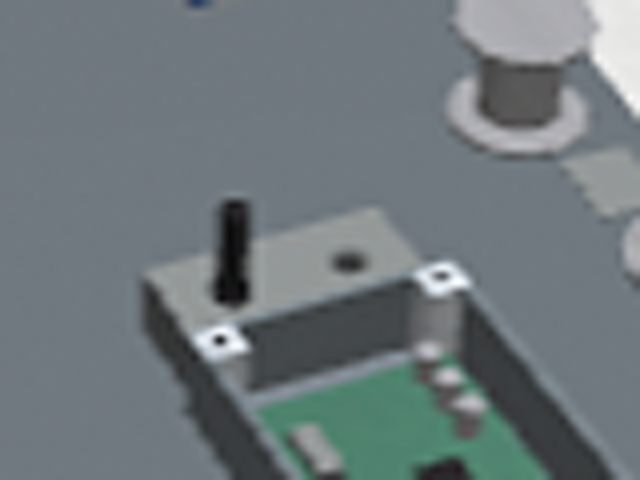

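The pin stands upright with its collar on the block at (232,292), as predicted, and the gripper is clear. Now to the cover.

>>> {"method": "apply_moves", "body": {
  "moves": [
    [0, 0, 0, -2.5, -1.0, 0, 1],
    [0, 0, 0, -3.5, -1.4, 0, 1],
    [0, 0, 0, -3.5, -1.4, 0, 1],
    [0, 0, 0, -3.5, -1.4, 0, 1],
    [0, 0, 0, -3.5, -1.4, 0, 1]
  ]
}}

```text
time: 8.68
tool_pos: [0.5177, -0.1187, 0.1685]
tool_rot: [[-0.079, 0.997, -0.001], [0.997, 0.079, 0.0], [0.0, -0.001, -1.0]]
force: [0.6, -0.2, 0.5]
grip_width: 0.0856
gripper_force: 0.0
```

>>> {"method": "apply_moves", "body": {
  "moves": [
    [0, 0, 0, -3.5, -1.4, 0, 1],
    [0, 0, 0, -3.5, -1.4, 0, 1],
    [0, 0, 0, -3.5, -1.4, 0, 1],
    [0, 0, 0, -3.5, -1.4, 0, 1],
    [0, 0, 0, -3.5, -1.4, 0, 1]
  ]
}}

```text
time: 9.1
tool_pos: [0.4616, -0.2986, 0.1685]
tool_rot: [[-0.078, 0.997, -0.001], [0.997, 0.078, 0.001], [0.001, -0.001, -1.0]]
force: [-0.2, 0.4, -0.2]
grip_width: 0.0855
gripper_force: 0.0
```

>>> {"method": "apply_moves", "body": {
  "moves": [
    [0, 0, 0, -3.4, -1.5, 0, 1],
    [0, 0, 6.3, 0, 0, 0, 1],
    [0, 0, 6.3, 0, 0, 0, 1],
    [0, 0, 6.3, 0, 0, 0, 1],
    [0, 0, 6.3, 0, 0, 0, 1]
  ]
}}

```text
time: 9.52
tool_pos: [0.4497, -0.3324, 0.1682]
tool_rot: [[0.36, 0.933, -0.001], [0.933, -0.36, 0.001], [0.001, -0.002, -1.0]]
force: [0.8, 0.8, 0.2]
grip_width: 0.0855
gripper_force: 0.0
```

>>> {"method": "apply_moves", "body": {
  "moves": [
    [0, 0, 6.1, 0, 0, 0, 1],
    [0, 0, 0, 0, 0, 0, 1],
    [0, 0, 0, 0, 0, 0, 1]
  ]
}}

```text
time: 9.77
tool_pos: [0.4503, -0.332, 0.1684]
tool_rot: [[0.449, 0.894, -0.001], [0.894, -0.449, 0.0], [-0.0, -0.001, -1.0]]
force: [0.4, -0.8, 0.6]
grip_width: 0.0855
gripper_force: 0.0
```

```bash
python3 - <<'E'
from h import *
S=save("side","pics/s4.png");T=save("top","pics/t4.png")
def tile(I,b): return cv2.resize(I[b[1]:b[1]+75,b[0]:b[0]+100],(400,300),interpolation=cv2.INTER_CUBIC)
o=np.hstack([tile(S,[240,265]),tile(T,[310,160])])
cv2.imwrite("pics/c5.png",cv2.cvtColor(o,cv2.COLOR_RGB2BGR))
s=manip.observe();print(s["tool_pos"],s["tool_rot"],s["grip_width"],s["joints"])
# handle bar ends from view: top at z=.049 shiny
b=[240,265]
R=np.array([[np.cos(a:=np.radians(-26.8)),-np.sin(a)],[np.sin(a),np.cos(a)]])
for y in(.035,-.035):
  p=np.r_[R@[0,y]+[.4505,-.338],.049]; print(((proj("side",p)[0]-b+.5)*4).round(),((proj("top",p)[0]-[310,160]+.5)*4+[400,0]).round())
E
```

```text
[ 0.45035431 -0.33220214  0.16859559] [[ 4.49168842e-01  8.93446736e-01 -5.29637466e-04]
 [ 8.93446889e-01 -4.49168703e-01  3.63996076e-04]
 [ 8.73145328e-05 -6.36698643e-04 -9.99999793e-01]] 0.08576317204219591 [ 0.31160784  0.57902528  0.44647903  1.77764147 -0.31775252  0.8573027
  0.43904801]
[214.  66.] [582. 136.]
[204. 171.] [664. 175.]
```

View pics/c5.png

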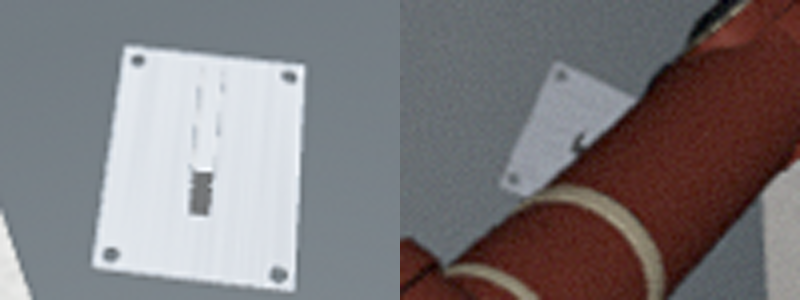

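The cover is undisturbed: side-view holes at panel (138,61), (289,76), (279,274) and (111,254), with the bar from (208,70) to (202,168), close to the prediction. I'll descend over the bar and grip it.

>>> {"method": "apply_moves", "body": {
  "moves": [
    [0, 0, 0, -0.5, 0.2, 3.5, 1],
    [0, 0, 0, 0, 0, 3.5, 1],
    [0, 0, 0, 0, 0, 3.5, 1],
    [0, 0, 0, 0, 0, 2.5, 1],
    [0, 0, 0, 0, 0, 1.6, 1]
  ]
}}

```text
time: 10.28
tool_pos: [0.4487, -0.3365, 0.0199]
tool_rot: [[0.45, 0.893, -0.003], [0.893, -0.45, 0.003], [0.001, -0.004, -1.0]]
force: [-0.5, -0.0, -0.6]
grip_width: 0.0856
gripper_force: 0.0
```

>>> {"method": "apply_moves", "body": {
  "moves": [
    [0, 0, 0, 0, 0, 0, 1],
    [0, 0, 0, 0, 0, 0, 1],
    [0, 0, 0, 0, 0, 0, -1],
    [0, 0, 0, 0, 0, 0, -1],
    [0, 0, 0, 0, 0, 0, -1]
  ],
  "force": 60
}}

```text
time: 10.7
tool_pos: [0.4509, -0.3384, 0.0243]
tool_rot: [[0.451, 0.893, 0.002], [0.893, -0.451, -0.002], [-0.001, 0.003, -1.0]]
force: [0.4, 0.5, 0.2]
grip_width: 0.0517
gripper_force: 0.0
```

>>> {"method": "apply_moves", "body": {
  "moves": [
    [0, 0, 0, 0, 0, 0, -1],
    [0, 0, 0, 0, 0, 0, -1],
    [0, 0, 0, 0, 0, 0, -1],
    [0, 0, 0, 0, 0, 0, -1],
    [0, 0, 0, 0, 0, 0, -1]
  ]
}}

```text
time: 11.12
tool_pos: [0.4504, -0.338, 0.0235]
tool_rot: [[0.451, 0.893, 0.001], [0.893, -0.451, -0.0], [-0.0, 0.001, -1.0]]
force: [-0.8, 1.1, 6.2]
grip_width: 0.0109
gripper_force: 59.6
```

>>> {"method": "apply_moves", "body": {
  "moves": [
    [0, 0, 0, 0, 0, 0, -1],
    [0, 0, 0, 0, 0, 0, -1],
    [0, 0, 0, 0, 0, 0, -1]
  ]
}}

```text
time: 11.37
tool_pos: [0.4504, -0.338, 0.0235]
tool_rot: [[0.451, 0.892, 0.001], [0.892, -0.451, -0.0], [0.0, 0.001, -1.0]]
force: [-0.0, 0.8, 5.2]
grip_width: 0.011
gripper_force: 59.6
```

>>> {"method": "apply_moves", "body": {
  "moves": [
    [0, 0, 0, 0, 0, -1, -1],
    [0, 0, 0, 0, 0, -2.5, -1],
    [0, 0, 0, 0, 0, -3, -1],
    [0, 0, 0, 0, 0, -3, -1],
    [0, 0, 0, 0, 0, -2, -1]
  ]
}}

```text
time: 11.78
tool_pos: [0.4501, -0.3382, 0.1402]
tool_rot: [[0.451, 0.892, 0.001], [0.892, -0.451, -0.001], [-0.001, 0.001, -1.0]]
force: [0.0, -0.6, -3.6]
grip_width: 0.0112
gripper_force: 58.8
```

>>> {"method": "apply_moves", "body": {
  "moves": [
    [0, 0, 0, 0, 0, 0, -1],
    [0, 0, 0, 0, 0, 0, -1],
    [0, 0, 0, 0, 0, 0, -1],
    [0, 0, 0, 0, 0, 0, -1]
  ]
}}

```text
time: 12.12
tool_pos: [0.449, -0.3365, 0.1359]
tool_rot: [[0.451, 0.893, -0.004], [0.893, -0.451, 0.003], [0.001, -0.004, -1.0]]
force: [1.1, 0.6, -3.0]
grip_width: 0.0108
gripper_force: 58.9
```

>>> {"method": "apply_moves", "body": {
  "moves": [
    [0, 0, 0, 1.5, 0, 0, -1],
    [0, 0, 0, 3, 0, 0, -1],
    [0, 0, 0, 3, 0, 0, -1],
    [0, 0, 0, 3, 0.2, 0, -1],
    [0, 0, 0, 3, 0.2, 0, -1]
  ]
}}

```text
time: 12.53
tool_pos: [0.514, -0.2174, 0.1361]
tool_rot: [[0.452, 0.892, -0.003], [0.892, -0.452, 0.001], [-0.0, -0.004, -1.0]]
force: [0.5, 0.1, -2.8]
grip_width: 0.0109
gripper_force: 58.8
```

>>> {"method": "apply_moves", "body": {
  "moves": [
    [0, 0, 0, 3, 0.2, 0, -1],
    [0, 0, 0, 3, 0.1, 0, -1],
    [0, 0, 0, 3, 0, 0, -1],
    [0, 0, 0, 3, 0, 0, -1],
    [0, 0, 0, 3, 0, 0, -1]
  ]
}}

```text
time: 12.95
tool_pos: [0.5843, -0.0849, 0.1359]
tool_rot: [[0.451, 0.892, -0.004], [0.892, -0.451, 0.0], [-0.001, -0.004, -1.0]]
force: [0.9, -0.5, -2.6]
grip_width: 0.0112
gripper_force: 58.8
```

>>> {"method": "apply_moves", "body": {
  "moves": [
    [0, 0, 0, 2.5, 0, 0, -1],
    [0, 0, 0, 1, 0, 0, -1],
    [0, 0, -4, 0, 0, 0, -1],
    [0, 0, -6, 0, 0, 0, -1],
    [0, 0, -6, 0, 0, 0, -1]
  ]
}}

```text
time: 13.37
tool_pos: [0.5995, -0.056, 0.1362]
tool_rot: [[0.183, 0.983, -0.004], [0.983, -0.183, -0.001], [-0.002, -0.003, -1.0]]
force: [-0.5, 0.0, -2.3]
grip_width: 0.0114
gripper_force: 58.8
```

>>> {"method": "apply_moves", "body": {
  "moves": [
    [0, 0, -6, 0, 0, 0, -1],
    [0, 0, -6, 0, 0, 0, -1],
    [0, 0, -3.1, 0, 0, 0, -1],
    [0, 0, 0, 0, 0, 0, -1],
    [0, 0, 0, 0, 0, 0, -1]
  ]
}}

```text
time: 13.78
tool_pos: [0.5997, -0.0564, 0.1368]
tool_rot: [[-0.072, 0.997, -0.002], [0.997, 0.072, -0.0], [-0.0, -0.002, -1.0]]
force: [0.4, 0.5, -3.0]
grip_width: 0.011
gripper_force: 58.8
```

```bash
python3 - <<'E'
from h import *
S=save("side","pics/s5.png");T=save("top","pics/t5.png")
s=manip.observe();p=s["tool_pos"];print(p,s["tool_rot"],s["force"])
b=proj("side",[p[0],p[1],p[2]-.02])[0].astype(int)-[56,42];b2=proj("top",[p[0],p[1],p[2]-.02])[0].astype(int)-[56,42];print(b,b2)
t=lambda I,b:cv2.resize(I[b[1]:b[1]+84,b[0]:b[0]+112],(400,300),interpolation=cv2.INTER_CUBIC)
t2=lambda I,b:cv2.resize(I[b[1]:b[1]+84,b[0]:b[0]+112],(800,600),interpolation=cv2.INTER_CUBIC)
cv2.imwrite("pics/c6.png",cv2.cvtColor(t2(S,b),cv2.COLOR_RGB2BGR))
R=s["tool_rot"]
for x in(46,-46):
  for y in(66,-66):
    q=p+R@(np.array([y,x,0])/1000)+[0,0,-.0235+.004]; print(x,y,((proj("side",q)[0]-b+.5)*800/112).round(),q.round(4))
E
```

```text
[ 0.60009222 -0.05590276  0.13710651] [[-7.27132193e-02  9.97351641e-01 -1.57887287e-03]
 [ 9.97352864e-01  7.27127612e-02 -3.45738916e-04]
 [-2.30019070e-04 -1.59983317e-03 -9.99998694e-01]] [ 0.15594553  0.00384134 -2.90177392]
[248 138] [216 105]
46 66 [432. 177.] [0.6412 0.0133 0.1175]
46 -66 [603. 377.] [ 0.6508 -0.1184  0.1175]
-46 66 [224. 233.] [0.5494 0.0066 0.1177]
-46 -66 [381. 443.] [ 0.559  -0.1251  0.1177]
```

View pics/c6.png

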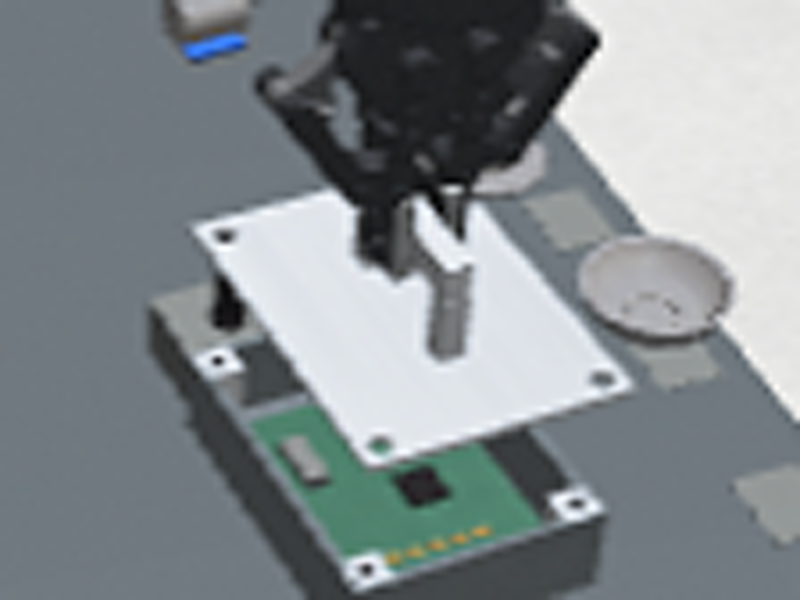

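Seen holes (224,235), (602,378) and (380,444) match the predictions within 2 panel px, so the plate is level and centred on the TCP. I'll correct the position and lower it to the hover height.

>>> {"method": "apply_moves", "body": {
  "moves": [
    [0, 0, -0.1, 1.0, 0.5, 0, -1],
    [0, 0, 0, 0, 0, 0, -1],
    [0, 0, 0, 0, 0, 1.5, -1],
    [0, 0, 0, 0, 0, 1.5, -1],
    [0, 0, 0, 0, 0, 1.5, -1]
  ]
}}

```text
time: 14.3
tool_pos: [0.6055, -0.0439, 0.0925]
tool_rot: [[-0.078, 0.997, 0.001], [0.997, 0.078, 0.0], [0.0, 0.001, -1.0]]
force: [0.3, 0.5, -2.2]
grip_width: 0.0112
gripper_force: 58.8
```

>>> {"method": "apply_moves", "body": {
  "moves": [
    [0, 0, 0, 0, 0, 0.8, -1],
    [0, 0, 0, 0, 0, 0, -1],
    [0, 0, 0, 0, 0, 0, -1],
    [0, 0, 0, 0, 0, 0, -1],
    [0, 0, 0, 0, 0, 0, -1]
  ]
}}

```text
time: 14.72
tool_pos: [0.6058, -0.0451, 0.0859]
tool_rot: [[-0.076, 0.997, 0.002], [0.997, 0.076, -0.0], [-0.0, 0.002, -1.0]]
force: [-0.8, 0.1, -1.3]
grip_width: 0.0108
gripper_force: 58.7
```

>>> {"method": "apply_moves", "body": {
  "moves": [
    [0, 0, 0, 0, 0, 0, -1],
    [0, 0, 0, 0, 0, 0, -1],
    [0, 0, 0, 0, 0, 0, -1]
  ]
}}

```text
time: 14.97
tool_pos: [0.6051, -0.0451, 0.0853]
tool_rot: [[-0.076, 0.997, 0.001], [0.997, 0.076, -0.0], [-0.0, 0.001, -1.0]]
force: [0.2, -0.2, -3.0]
grip_width: 0.0113
gripper_force: 58.7
```

```bash
python3 - <<'E'
from h import *
S=save("side","pics/s6.png")
s=manip.observe();p=s["tool_pos"];R=s["tool_rot"];print(p,R[:,1],s["force"],np.abs(s["joint_velocities"]).max())
b=proj("side",[p[0],p[1],p[2]-.02])[0].astype(int)-[56,42];print(b)
cv2.imwrite("pics/c7.png",cv2.cvtColor(cv2.resize(S[b[1]:b[1]+84,b[0]:b[0]+112],(800,600),interpolation=cv2.INTER_CUBIC),cv2.COLOR_RGB2BGR))
a=np.radians(4.3);U=np.array([[np.cos(a),-np.sin(a)],[np.sin(a),np.cos(a)]])
for x in(46,-46):
  for y in(66,-66):
    q=p+R@(np.array([y,x,0])/1000)+[0,0,-.0195]; w=np.r_[U@[x/1000,y/1000]+[.6044,-.0454],.04]; print(x,y,((proj("side",q)[0]-b+.5)*800/112).round(),((q-w)*1000)[:2].round(1),((proj("side",w)[0]-b+.5)*800/112).round())
E
```

```text
[ 0.60505789 -0.04502257  0.08515984] [9.97078449e-01 7.63823658e-02 5.48255500e-04] [-0.41607783 -0.26806191 -2.67551482] 0.0036283931119374738
[247 149]
46 66 [429. 181.] [0.6 0.4] [424. 229.]
46 -66 [593. 379.] [0.7 0.4] [584. 429.]
-46 66 [229. 237.] [0.6 0.3] [226. 286.]
-46 -66 [380. 446.] [0.8 0.3] [374. 495.]
```

View pics/c7.png

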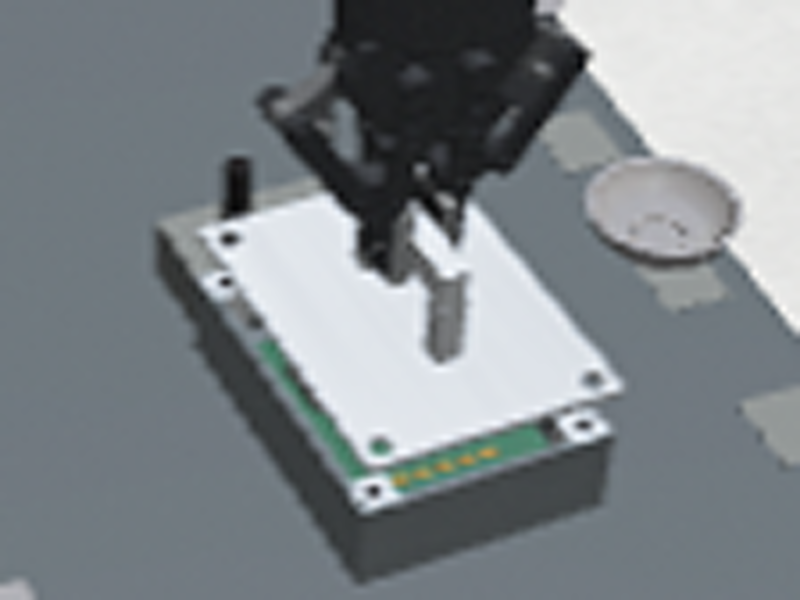

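The plate hovers level, with its holes within about 1-2 mm of the threads: seen at (374,491), (584,426) and (226,282) against predicted (374,495), (584,429) and (226,286). The pin is still home, so I'm handing in.

```bash
python3 -c "
from bench import manip
print(manip.finish_job())"
```

```text
the job is handed in; nothing more can be done
None
```

The job is handed in: the slim pin is home and released, and the cover is held level about 20 mm above the bay with its holes within about 2 mm of the threads by my measurements; the judge returned no verdict.

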